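Rotate the glue stock: oldest carton out, new one in behind

TASK

Glue goes off, so the cartons in the little roller lane are used oldest first. Take the oldest carton, the orange-dot one at the low front end, and set it flat in the empty bay of the wooden glue-up tray so that the others roll down to the stop; then load the new green-dot carton into the lane from its high rear end, square between the rails, so that it closes up behind the other two. There are glass bottles inside: set the cartons down, never drop them, do not lift the two that stay in the lane, and leave the other things on the bench alone.

Things in the scene. Friction and masses are not known exactly. Their poses are not given: they have to be found in the camera images.
- rack: Fixed grey steel stand (base plate 250 x 100 on the bench) with the sloped roller track on it; the cartons' tops reach 150 above the bench at the high end. Origin on the bench under the middle of the track; x points, level, from the low front end to the high rear end. Cartons roll down by themselves at about 0.1 m/s. Place and angle (up to 0.25 rad) change each time.
- lane_front (a point): Low front end of the lane: on the roller plane, midway between the rails, at the inner face of the yellow stop, 56 above the bench. x runs up the slope to the rear (0.15 rad rise), y across to the left, z square to the rollers. The stop stands 17 above the rollers; the rails, 62 apart inside, stand 8 above them, with lips flared outward to 14 above; outside width 86.
- lane_rear (a point): Rear end of the rollers: on the roller plane, midway between the rails, 286 from the stop; axes as lane_front. Nothing stands behind it. 13 free rollers (16 diameter, 22 apart) span the lane. Cartons rest touching, their centres 44, 132 and 220 from the stop; three fill the lane, so a fourth has room only after one is taken. A carton is loaded from above onto the rear rollers, then rolls down.
- carton_orange: White cardboard glue carton, rigid, 88 long x 56 wide x 48 tall, about 250 g, with an orange dot (19 across) in the middle of its top and a grey-blue band round its sides. Origin: centre of the underside; x along the 88 length, y across the 56 width, z up out of the lid. Oldest; starts at the front of the lane, tilted with it, resting on the stop.
- carton_yellow: White cardboard glue carton, rigid, 88 long x 56 wide x 48 tall, about 250 g, with a yellow dot (19 across) in the middle of its top and a grey-blue band round its sides. Origin: centre of the underside; x along the 88 length, y across the 56 width, z up out of the lid. Starts second in the lane, touching its neighbours.
- carton_blue: White cardboard glue carton, rigid, 88 long x 56 wide x 48 tall, about 250 g, with a blue dot (19 across) in the middle of its top and a grey-blue band round its sides. Origin: centre of the underside; x along the 88 length, y across the 56 width, z up out of the lid. Starts third, last in the lane.
- carton_green: White cardboard glue carton, rigid, 88 long x 56 wide x 48 tall, about 250 g, with a green dot (19 across) in the middle of its top and a grey-blue band round its sides. Origin: centre of the underside; x along the 88 length, y across the 56 width, z up out of the lid. The new stock; starts standing alone on the bench on one side of the lane, the tray being on the other side. In the lane either end may lead.
- tray_bay (a point): Centre of the floor of the empty bay of the fixed wooden tray (194 x 116 outside, walls 6 thick and 26 high, floor 6 above the bench). The bay is 70 along this point's x and 104 along its y, so the carton goes in only with its length along y. The other bay, on the -x side, holds a roll of tape. The tray lies left or right of the lane, turned by up to 0.35 rad.
- tape_roll: Roll of masking tape, 100 across, 25 high, lying in the tray's other bay; bystander. Origin: centre of underside.
- oil_dropper: Small brown dropper bottle, 33 wide, 102 high, standing beyond the work; bystander. Origin: centre of underside.
- gauge: Wooden marking gauge, 77 x 210 x 52, lying on its side beyond the work at the right; bystander. Origin: centre of underside.
Mind the look-alikes: they are no part of the job. What is shaped like the carton_green but purple or red is not meant.

How it is judged:
By the outcome, as a careful person would: the job done as asked, in the order asked, and still so for the second after the job is handed in, with the robot touching nothing.
It also fails if it takes over 53 s, if anything falls off the work surface, if the arm or the gripper's body presses on something with over 40 N, if the wrist force passes 120 N, or if a joint passes its speed limit or range.

ROBOT

A 6-joint arm with a two-finger parallel gripper is mounted at the origin on a cart in front of the work surface, level with it; the furniture and walls round the work are solid. World frame = base frame: x ahead of the robot, y to its left, z up, the work surface at z = 0. Lengths are in m, angles in degrees, forces in N, time in s.
With the tool pointing down it reaches from about 0.4 to 0.825 m from the base axis. Payload 7 kg.
Tool frame: the origin (TCP) lies midway between the tips of the shut fingers; the grasp point (between the pads) lies 19 mm behind it (grip_depth is the distance from the TCP to the grasp point, in m); z points along the fingers, y is the direction in which the jaws open and shut (so a half turn about z gives the same grasp; the last joint's range is limited). The gripper opens to 88 mm and grips with 3 to 60 N. Pads are 19 mm wide; open, the fingers measure 130 mm over their backs; the gripper's body (78 mm by 193 mm) begins 47 mm behind the grasp point.
Start: joints at [-49.326, 20.546, 0.682, 0, -70.136, -16.507], TCP at [0.276, -0.616, 0.227] pointing down, gripper open.
Joint ranges: [-176.03, 176.03], [-82.01, 121.73], [-58.28, 71.71], [-173.87, 95.51], [-174.79, -0.11], [-173.66, 173.66]. Speed limits (degrees/s): [136.94, 136.94, 172.46, 180, 180, 180].

INTERFACE

Orientations are given as [roll, pitch, yaw] about the fixed x, y, z axes, in that order (R = Rz(yaw) Ry(pitch) Rx(roll)).
In Python, from plant import * gives the robot as it stands.
- The arm moves only by the shell command python3 -m inch 'ROWS'. ROWS is JSON, a list of rows, each an object of numbers: "ax", "ay", "az": the turn, a rotation vector about the tool's x, y, z in degrees; "dx", "dy", "dz": the shift along the tool's x, y, z in mm; "fingers": the finger opening in mm, from 0 to 87.6. In form: [{"ax": .., "ay": .., "az": .., "dx": .., "dy": .., "dz": .., "fingers": ..}, ...]. A call has 1 to 8 rows; each row is the pose to reach, as a shift and turn from the pose commanded when the call began, along the tool's axes at that moment; what a row does not reach only later rows make up. A row lasts 1/8 s, in which the tool goes at most 62.5 mm and 10.7 degrees, less where a joint would pass 70% of its speed; a pose out of reach is approached as far as the arm can. A call with a gripper value outside its range is refused whole. The fingers move at their own pace and stop on an object; the grip force is fixed at half the most. Time passes only in rows, so rows that repeat a pose let the fingers close. It gives the time, the measured TCP pose, the force and the opening at its end, in the units of the state.
- get_obs(): the state, without advancing time (a new reading comes with each control period).
- snapshot(name): name is "scene" or "top"; returns a dict with "image" (384x512x3 uint8, red, green, blue), "fx", "fy", "cx", "cy" (pixels), "rvec" (rotation vector, rad) and "tvec" (3), from world to camera coordinates, as OpenCV has them. Camera axes: x right, y down, z forward; pixel columns grow to the right and rows downward; lengths in m; the calibration is good to about 2 mm. A picture is of the moment at which its call begins. There is no depth.
- close_job(): hands the job in, once; it reports no verdict.
Trained networks look in the newest picture that a camera, given by its name, has taken for a name from the list of things; names that differ only in an ending like _2 or _b are one class to them, and where a whole thing is asked for, a point or a joint stands for the part that bears it (a point fixed in the world has none). Each returns a list of dicts, best first, with "score" (0 to 1); they miss things now and then, are a little off and sometimes report something else, mostly with a low value. They report only what shows in the picture. A call takes as long as a camera call. They do not tell look-alikes from the thing itself.
- search_frame(target, camera): "bbox" ([centre column, centre row, width, height] in pixels, round what is visible of it).
- trace(target, camera): "mask" (384x512 bool, what is visible of it) and "bbox" ([centre column, centre row, width, height] in pixels, round what is visible of it).
- landmark_of(target, camera): "position" ([column, row] in pixels: a listed point, or the origin of a listed thing).
The state is a dict: "clock": time; "joint_pos": joint angles; "qvel": joint speeds; "tau": joint torques, N m; "tool_pos": TCP position; "orientation": TCP orientation; "force": force on the tool from outside, world axes, zero at the start; "moment": the same for the moment, N m; "opening": finger opening in m.
Only numpy, scipy, OpenCV 4.12 (cv2) and the standard library are available. Lean on these libraries where they do the work, as an engineer would, in place of code of your own. Each camera call takes 0.05 s, during which the arm holds its last target.

## Working session

There is one attempt and no reset: what is moved stays moved. The work goes in short steps, Python scripts to look and compute and a shell command to move; the robot and the scene stay as the last step left them, time stands still between calls to the robot, and variables do not carry over. Pictures are saved under pics/ and viewed, and the job is handed in when it is done.

```bash
ls; mkdir -p pics; python3 - <<'E'
from plant import *
import cv2,numpy as np,pickle
print(get_obs())
for n in ["scene","top"]:
    s=snapshot(n); cv2.imwrite(f"pics/{n}0.png",cv2.resize(s["image"][:,:,::-1],None,fx=1.5,fy=1.5))
    pickle.dump(s,open(f"{n}.pkl","wb"))
    print(n,s["fx"],s["fy"],s["cx"],s["cy"],s["rvec"],s["tvec"])
    for t in ["lane_front","lane_rear","carton_orange","carton_green","tray_bay","rack"]:
        print(t,[(np.round(d["position"],1).tolist(),round(d["score"],2)) for d in landmark_of(t,n)])
print(get_obs()["clock"])
E
```

```text
pics
{'clock': 0.0, 'joint_pos': array([-4.93273828e+01,  2.05940645e+01,  6.34161733e-01, -2.14307589e-02,
       -7.01351390e+01, -1.65078859e+01]), 'qvel': array([-0.02336692,  0.01921971, -0.07231042, -0.06470238,  0.0157968 ,
       -0.04592938]), 'tau': array([-1.19537628e-03, -5.82718670e+01,  2.93055439e+01,  6.99739069e+00,
        6.70002846e-03, -2.31056301e-04]), 'tool_pos': array([ 0.27611539, -0.61541112,  0.22559183]), 'orientation': array([ 1.79903151e+02, -7.69306783e-03, -1.55842561e+02]), 'force': array([0.33601226, 0.27656722, 0.27243117]), 'moment': array([-0.05699705, -0.03076105, -0.01309785]), 'opening': 0.08757505301319798}
scene 373.5212036759801 373.5212036759801 255.22408173702956 190.85486822349554 [ 0.86951126 -2.4524505   1.17608343] [0.41036825 0.28741405 1.01969903]
lane_front [([280.5, 205.3], 0.58), ([254.2, 181.4], 0.28)]
lane_rear [([225.5, 159.6], 0.85)]
carton_orange [([275.8, 197.6], 0.82), ([137.5, 241.6], 0.23)]
carton_green [([293.3, 249.4], 0.88), ([259.8, 277.0], 0.78), ([221.1, 220.7], 0.75), ([225.8, 257.0], 0.56)]
tray_bay [([297.5, 161.5], 0.93)]
rack [([252.3, 199.3], 0.95)]
top 348.3114593460336 348.3114593460336 251.36509174471686 190.49075216162842 [ 2.16846427 -2.18374702  0.06041432] [0.01107107 0.52775809 1.08774165]
lane_front [([265.0, 213.2], 0.86), ([190.1, 204.7], 0.73)]
lane_rear [([273.7, 122.7], 0.63)]
carton_orange [([267.5, 202.1], 0.57)]
carton_green [([234.0, 250.4], 0.96), ([191.8, 204.6], 0.91), ([189.1, 244.8], 0.7), ([222.2, 172.3], 0.69), ([271.3, 142.4], 0.38)]
tray_bay [([355.0, 172.2], 0.78)]
rack [([269.0, 168.8], 0.85)]
0.7
```

View pics/scene0.png

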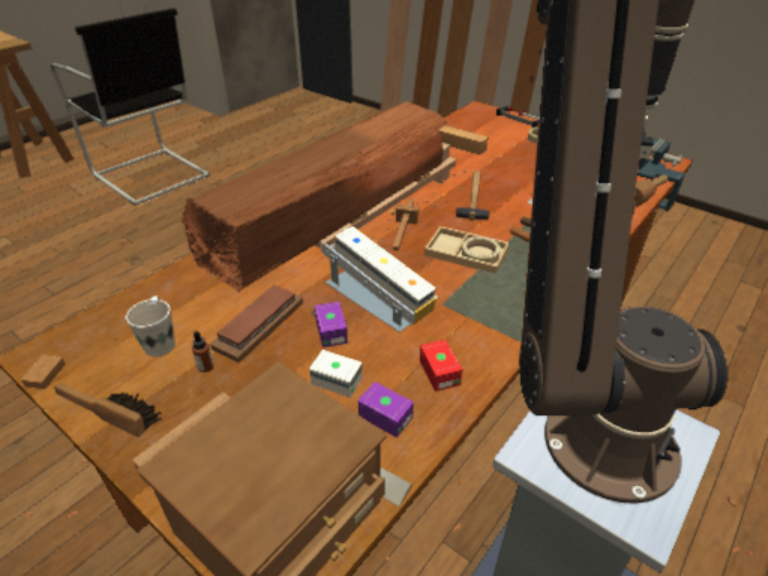

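View pics/top0.png

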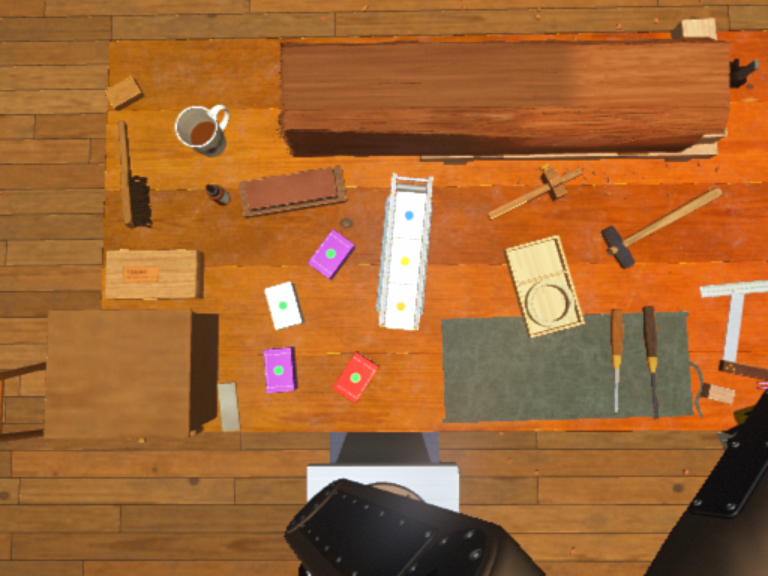

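The scene view shows the lane with blue, yellow and orange dots at about (357,240), (384,261) and (412,282) in the enlarged picture. The white green-dot carton is at (336,366), and the tray is on the robot's right. Next I'll fit the poses from the dots and outlines in both views.

```bash
cat > h.py <<'E'
import numpy as np,cv2,pickle
from scipy.optimize import least_squares
def load(n): return pickle.load(open(f"{n}.pkl","rb"))
def proj(s,P):
    K=np.array([[s["fx"],0,s["cx"]],[0,s["fy"],s["cy"]],[0,0,1.]])
    return cv2.projectPoints(np.asarray(P,float).reshape(-1,1,3),np.array(s["rvec"],float),np.array(s["tvec"],float),K,None)[0][:,0]
def dot(s,uv,hue,r=6):
    hsv=cv2.cvtColor(s["image"],cv2.COLOR_RGB2HSV)
    m=(hsv[...,1]>90)&(np.abs(hsv[...,0].astype(int)-hue)<14)
    yy,xx=np.mgrid[:384,:512]; m&=(np.hypot(xx-uv[0],yy-uv[1])<r)
    w=m*hsv[...,1].astype(float)
    return np.array([(xx*w).sum(),(yy*w).sum()])/max(w.sum(),1), m.sum()
def tri(obs):  # [(s,uv)..]
    f=lambda p:np.concatenate([proj(s,p)[0]-uv for s,uv in obs])
    r=least_squares(f,[.5,0,.05]); return r.x,r.fun
def bp(s,uv,z):
    f=lambda p:proj(s,[p[0],p[1],z])[0]-uv
    return least_squares(f,[.5,0]).x
E
python3 - <<'E'
from h import *
S=load("scene");T=load("top")
for n,us,ut,h in [("orange",(412,282),(400,306),15),("yellow",(384,261),(405,261),27),("blue",(357,240),(409,215),108),("green",(336,366),(283,305),60)]:
    a,na=dot(S,np.array(us)/1.5,h);b,nb=dot(T,np.array(ut)/1.5,h)
    p,f=tri([(S,a),(T,b)]); print(n,a,na,b,nb,p.round(4),f.round(2))
for n,s in [("top",T),("scene",S)]:
    im=cv2.cvtColor(s["image"],cv2.COLOR_RGB2BGR)
    c={"top":(265,185),"scene":(260,185)}[n]
    crop=im[c[1]-75:c[1]+75,c[0]-100:c[0]+100]
    cv2.imwrite(f"pics/{n}crop.png",cv2.resize(crop,None,fx=4,fy=4,interpolation=cv2.INTER_CUBIC))
E
```

```text
orange [274.36045531 187.94350759] 15 [266.83953614 203.88754045] 22 [ 0.4813 -0.0392  0.1119] [-0.24 -0.01  0.12  0.17]
yellow [255.28441926 173.29405099] 13 [269.45098974 173.74266635] 27 [ 0.5674 -0.0472  0.1263] [-0.28 -0.03  0.15  0.2 ]
blue [237.27794205 159.80603193] 11 [272.26091889 143.11798071] 25 [ 0.6539 -0.0557  0.139 ] [-0.27 -0.04  0.14  0.18]
green [223.18761221 242.99640934] 16 [188.01977793 203.05863983] 21 [0.4873 0.2023 0.0498] [-0.33 -0.05  0.21  0.28]
```

View crops.

View pics/topcrop.png

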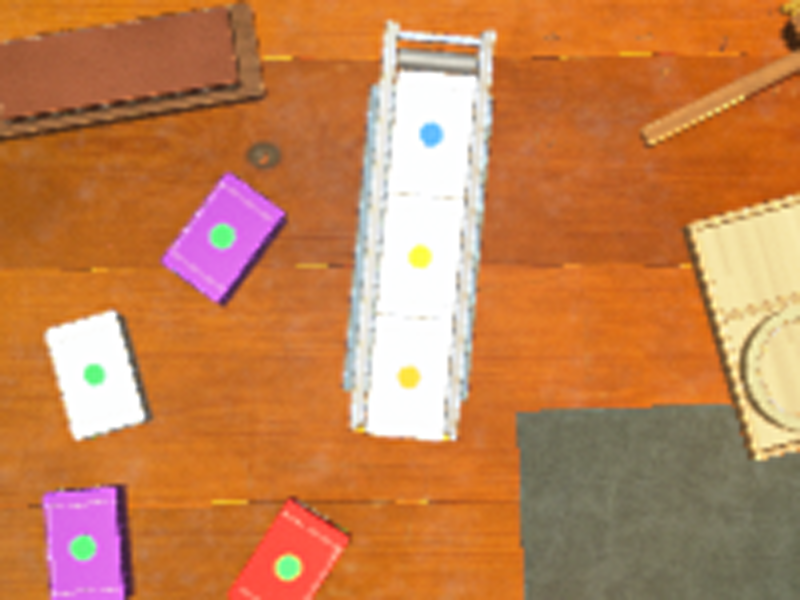

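View pics/scenecrop.png

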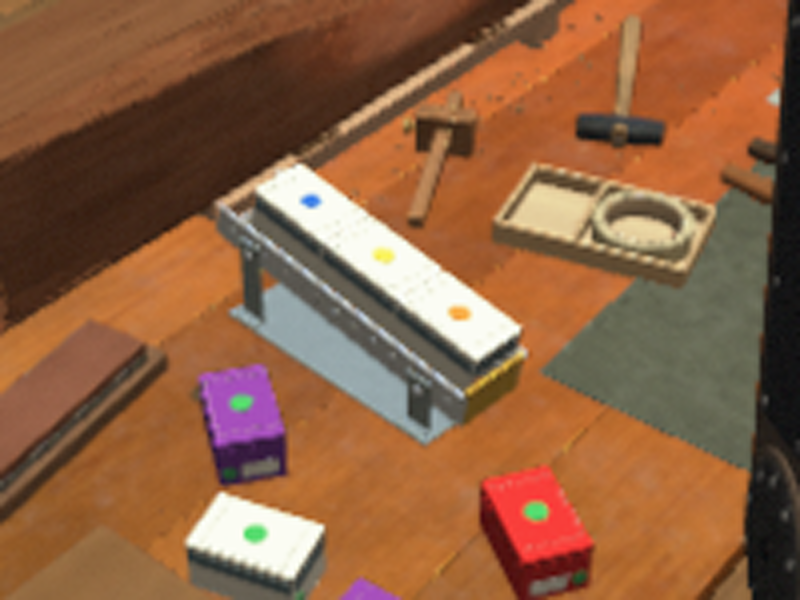

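```bash
python3 - <<'E'
from h import *
S=load("scene");T=load("top")
# tray fit: params bay point x,y,yaw ; bay spans x -35..35 ; outer: +41 to 41-194=-153 ; y +-58
def fit(obs,loc,x0):
    def P(p):
        c,s=np.cos(p[2]),np.sin(p[2]); L=np.array(loc)
        return np.c_[p[0]+c*L[:,0]-s*L[:,1],p[1]+s*L[:,0]+c*L[:,1],L[:,2]]
    f=lambda p:np.concatenate([(proj(s,P(p))-uv).ravel() for s,uv in obs])
    r=least_squares(f,x0); return r
loc=[(.041,.058,.026),(.041,-.058,.026),(-.153,-.058,.026),(-.153,.058,.026)]
ut=np.array([(506,248),(560,236),(583,321),(530,336)])/1.5
us=np.array([(495,236),(535,165),(715,205),(685,282)])/4+[160,110]
for o in ([(T,ut)],[(S,us)],[(T,ut),(S,us)]):
    r=fit(o,loc,[.55,-.3,.2]); print("tray",r.x[:2].round(4),np.degrees(r.x[2]).round(2),r.fun.round(1))
# nets' bay
print(bp(T,[355,172.2],.006),bp(S,[297.5,161.5],.006))
# green white lid in top
im=T["image"].astype(int); m=(im.min(2)>190)
hsv=cv2.cvtColor(T["image"],cv2.COLOR_RGB2HSV)
m|=(np.abs(hsv[...,0].astype(int)-70)<20)&(hsv[...,1]>60)
m=m.astype(np.uint8); m[:, :170]=0;m[:,215:]=0;m[:180]=0;m[225:]=0
n,l,st,ce=cv2.connectedComponentsWithStats(m)
print(st,ce)
k=1+st[1:,4].argmax();pts=np.argwhere(l==k)[:,::-1]
W=np.array([bp(T,q.astype(float),.048) for q in pts])
print("mean",W.mean(0),cv2.minAreaRect((W*1000).astype(np.float32)))
C=np.cov(W.T);w,v=np.linalg.eigh(C);print(np.degrees(np.arctan2(v[1,1],v[0,1])),np.sqrt(w*12))
E
```

```text
tray [ 0.5808 -0.3308] 13.52 [-0.1 -0.7 -0.5 -1.5  0.7  1.6 -0.1  0.5]
tray [ 0.5702 -0.3201] 15.83 [-0.7 -1.7 -1.1  1.1  0.7  1.8  1.  -1.2]
tray [ 0.578  -0.3292] 14.09 [-0.7  0.4 -1.2 -0.7  0.6  2.2 -0.   1.5 -1.3 -3.7 -0.9 -0.6  0.2  0.8
 -0.4 -2.6]
[ 0.58514344 -0.32570124] [ 0.5880784  -0.34720582]
[[     0      0    512    384 196099]
 [   177    188     24     32    509]] [[255.67434816 191.46916099]
 [188.33005894 203.38113949]]
mean [0.48724191 0.20238223] ((487.2580871582031, 202.382080078125), (87.6982421875, 55.651336669921875), 15.744897842407227)
-163.92196424620673 [0.0559353  0.08775513]
```

```bash
cat >> h.py <<'E'
def ortho(s,x0,x1,y0,y1,z,ppm):
    # image: right = -y, up = +x
    H,W=int((x1-x0)*ppm),int((y1-y0)*ppm)
    r,c=np.mgrid[:H,:W]
    P=np.stack([x1-r/ppm,y1-c/ppm,np.full(r.shape,z)],-1).reshape(-1,3)
    uv=proj(s,P).reshape(H,W,2).astype(np.float32)
    im=cv2.cvtColor(s["image"],cv2.COLOR_RGB2BGR)
    return cv2.remap(im,uv[...,0].copy(),uv[...,1].copy(),cv2.INTER_CUBIC)
E
python3 - <<'E'
from h import *
S=load("scene");T=load("top")
out=[]
for s in (T,S):
    o=ortho(s,.4,.68,-.44,-.24,.026,1900)
    for k in range(5):
        r=int((.68-(.64-.05*k))*1900); cv2.putText(o,f"{.64-.05*k:.2f}",(0,r+4),0,.4,(0,0,0)); cv2.line(o,(30,r),(40,r),(0,0,0),1)
        c=int((-.24-(-.25-.04*k))*1900); cv2.putText(o,f"{-.25-.04*k:.2f}",(c-10,525),0,.35,(255,255,255)); cv2.line(o,(c,505),(c,512),(255,255,255),1)
    for (p,col) in [((.5785,-.3295,np.radians(14)),(255,0,0))]:
        c,sn=np.cos(p[2]),np.sin(p[2])
        for xs,ys in [((.041,-.153),(.058,-.058)),((.035,-.035),(.052,-.052))]:
            q=[(xs[0],ys[0]),(xs[0],ys[1]),(xs[1],ys[1]),(xs[1],ys[0])]
            q=[(int((-.24-(p[1]+sn*a+c*b))*1900),int((.68-(p[0]+c*a-sn*b))*1900)) for a,b in q]
            cv2.polylines(o,[np.array(q)],True,col,1)
    out.append(o)
cv2.imwrite("pics/tray_ortho.png",np.hstack(out))
E
```

```text
(no output)
```

View pics/tray_ortho.png

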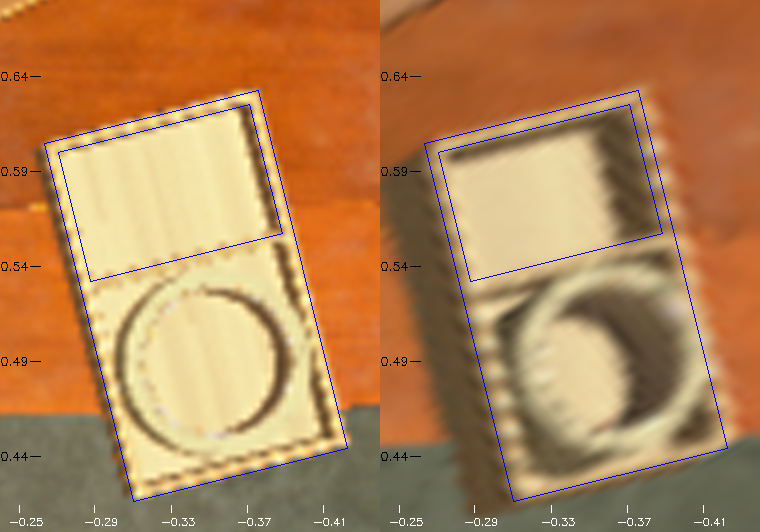

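```bash
cat >> h.py <<'E'
from scipy.spatial.transform import Rotation as Ro
A=0.15
def laneR(psi): # lane frame columns
    return Ro.from_euler('z',psi,degrees=True).as_matrix()@np.array([[np.cos(A),0,-np.sin(A)],[0,1,0],[np.sin(A),0,np.cos(A)]])
def tool_from(L,flip):
    # L: box frame (cols x,y,z) ; tool z=-z ; tool x = +-x
    x=-L[:,0] if flip else L[:,0]; z=-L[:,2]; return np.c_[x,np.cross(z,x),z]
def flatR(psi): return Ro.from_euler('z',psi,degrees=True).as_matrix()
def step(pos,R):
    from plant import get_obs
    o=get_obs(); R0=Ro.from_euler('xyz',o["orientation"],degrees=True).as_matrix()
    d=R0.T@(np.asarray(pos)-o["tool_pos"])*1000; a=Ro.from_matrix(R0.T@R).as_rotvec(degrees=True)
    print("t",o["clock"],"pos",o["tool_pos"].round(4),"op",round(o["opening"]*1000,1),"F",np.round(o["force"],1))
    print("   d",d.round(1),"a",a.round(1),"|d|",np.linalg.norm(d).round(0))
PSI=-5.46; L=laneR(PSI); LT=tool_from(L,True)
ODOT=np.array([.4813,-.0392,.110])
OG=ODOT-.024*L[:,2]          # grasp TCP on orange
E
python3 - <<'E'
from h import *
print(OG,LT.round(3)); step(OG+.075*L[:,2],LT)
E
```

```text
[ 0.48487024 -0.03954126  0.08626949] [[-0.984  0.095  0.149]
 [ 0.094  0.995 -0.014]
 [-0.149  0.    -0.989]]
t 0.7 pos [ 0.2763 -0.6159  0.2266] op 87.4 F [ 0.7  0.3 -0.4]
   d [-416.5  446.    66.1] a [ 2.2 -8.4 29.6] |d| 614.0
```

```bash
python3 -m inch '[{"dx":-416,"dy":446,"dz":40,"ax":2.2,"ay":-8.4,"az":29.6,"fingers":87},{"dx":-416,"dy":446,"dz":40,"ax":2.2,"ay":-8.4,"az":29.6,"fingers":87},{"dx":-416,"dy":446,"dz":40,"ax":2.2,"ay":-8.4,"az":29.6,"fingers":87},{"dx":-416,"dy":446,"dz":40,"ax":2.2,"ay":-8.4,"az":29.6,"fingers":87},{"dx":-416,"dy":446,"dz":40,"ax":2.2,"ay":-8.4,"az":29.6,"fingers":87},{"dx":-416,"dy":446,"dz":40,"ax":2.2,"ay":-8.4,"az":29.6,"fingers":87},{"dx":-416,"dy":446,"dz":40,"ax":2.2,"ay":-8.4,"az":29.6,"fingers":87},{"dx":-416,"dy":446,"dz":40,"ax":2.2,"ay":-8.4,"az":29.6,"fingers":87}]'; python3 - <<'E'
from h import *
step(OG+.075*L[:,2],LT)
E
```

```text
clock: 1.7
tool_pos: [0.4379, -0.1417, 0.1944]
orientation: [180.0, 8.7, 174.5]
force: [1.9, -0.3, 0.5]
opening: 0.0872
t 1.7 pos [ 0.4379 -0.1417  0.1944] op 87.2 F [ 1.9 -0.3  0.5]
   d [-20.3 106.1  37.6] a [ 0.   0.1 -0. ] |d| 114.0
```

```bash
python3 -m inch '[{"dx":-20,"dy":92,"dz":30,"fingers":87},{"dx":-20,"dy":92,"dz":30,"fingers":87},{"dx":-20,"dy":92,"dz":30,"fingers":87},{"dx":-20,"dy":92,"dz":30,"fingers":87}]'; python3 - <<'E'
from h import *
step(OG,LT)
from plant import *
s=snapshot("top"); step(OG,LT); cv2.imwrite("pics/t1.png",cv2.resize(s["image"][110:300,170:370,::-1],None,fx=3,fy=3))
E
```

```text
t 1.7 pos [ 0.4379 -0.1417  0.1944] op 87.2 F [ 1.9 -0.3  0.5]
   d [-20.2 106.1 112.6] a [ 0.   0.1 -0. ] |d| 156.0
t 1.75 pos [ 0.4402 -0.1362  0.1942] op 87.2 F [-0.3  2.2 -1.2]
   d [-18.7 100.2 112.3] a [0.1 0.2 0.2] |d| 152.0$[0]: bad value
```

```bash
python3 -m inch '[{"ax":0,"ay":0,"az":0,"dx":-18,"dy":95,"dz":30,"fingers":87},{"ax":0,"ay":0,"az":0,"dx":-18,"dy":95,"dz":30,"fingers":87},{"ax":0,"ay":0,"az":0,"dx":-18,"dy":95,"dz":30,"fingers":87},{"ax":0,"ay":0,"az":0,"dx":-18,"dy":95,"dz":30,"fingers":87}]'; python3 - <<'E'
from h import *
step(OG,LT)
from plant import *
s=snapshot("top"); step(OG,LT); cv2.imwrite("pics/t1.png",cv2.resize(s["image"][110:300,170:370,::-1],None,fx=3,fy=3))
E
```

```text
clock: 2.25
tool_pos: [0.4686, -0.0512, 0.167]
orientation: [180.0, 8.6, 174.6]
force: [0.5, -0.2, -0.0]
opening: 0.0868
t 2.25 pos [ 0.4686 -0.0512  0.167 ] op 86.8 F [ 0.5 -0.2 -0. ]
   d [-2.9 13.1 82.1] a [ 0. -0.  0.] |d| 83.0
t 2.3 pos [ 0.4686 -0.0516  0.1672] op 86.9 F [-0.2 -1.1  0.3]
   d [-2.8 13.6 82.2] a [ 0.  0. -0.] |d| 83.0
```

View pics/t1.png

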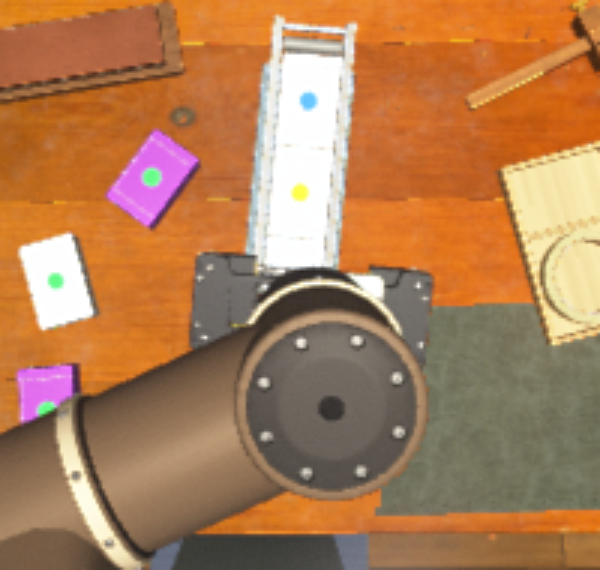

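```bash
python3 -m inch '[{"ax":0,"ay":0,"az":0,"dx":-3,"dy":13.5,"dz":5,"fingers":87},{"ax":0,"ay":0,"az":0,"dx":-3,"dy":13.5,"dz":25,"fingers":87},{"ax":0,"ay":0,"az":0,"dx":-3,"dy":13.5,"dz":45,"fingers":87},{"ax":0,"ay":0,"az":0,"dx":-3,"dy":13.5,"dz":60,"fingers":87},{"ax":0,"ay":0,"az":0,"dx":-3,"dy":13.5,"dz":75,"fingers":87},{"ax":0,"ay":0,"az":0,"dx":-3,"dy":13.5,"dz":82,"fingers":87},{"ax":0,"ay":0,"az":0,"dx":-3,"dy":13.5,"dz":82,"fingers":87}]'; python3 - <<'E'
from h import *
step(OG,LT)
from plant import *
s=snapshot("scene"); step(OG,LT); cv2.imwrite("pics/s2.png",cv2.resize(s["image"][130:270,180:360,::-1],None,fx=4,fy=4))
E
```

```text
clock: 3.18
tool_pos: [0.485, -0.0394, 0.086]
orientation: [-180.0, 8.5, 174.5]
force: [0.2, 0.3, -0.0]
opening: 0.0871
t 3.175 pos [ 0.485  -0.0394  0.086 ] op 87.1 F [ 0.2  0.3 -0. ]
   d [ 0.1 -0.1 -0.3] a [-0.  -0.  -0.1] |d| 0.0
t 3.225 pos [ 0.4853 -0.0393  0.0865] op 87.0 F [ 0.6 -0.8  0. ]
   d [ 0.4 -0.3  0.1] a [ 0. -0. -0.] |d| 1.0
```

View pics/s2.png

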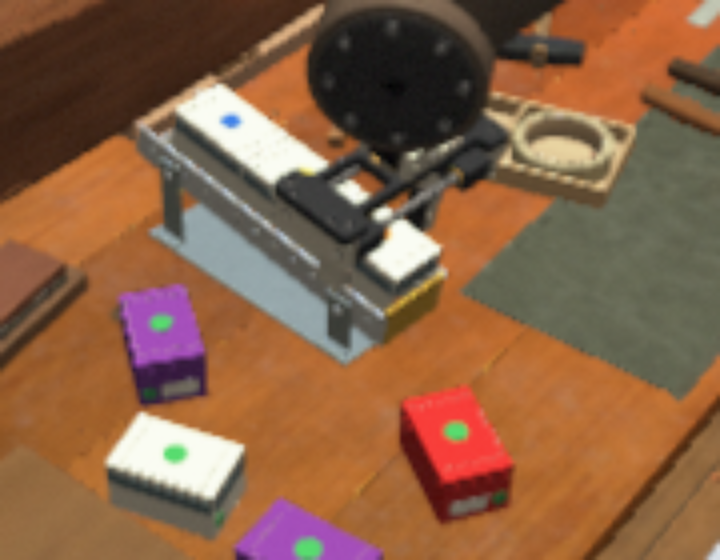

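```bash
python3 -m inch '[{"ax":0,"ay":0,"az":0,"dx":0,"dy":0,"dz":0,"fingers":45},{"ax":0,"ay":0,"az":0,"dx":0,"dy":0,"dz":0,"fingers":45},{"ax":0,"ay":0,"az":0,"dx":0,"dy":0,"dz":0,"fingers":45},{"ax":0,"ay":0,"az":0,"dx":0,"dy":0,"dz":0,"fingers":45},{"ax":0,"ay":0,"az":0,"dx":0,"dy":0,"dz":0,"fingers":45},{"ax":0,"ay":0,"az":0,"dx":0,"dy":0,"dz":0,"fingers":45}]'
```

```text
clock: 3.98
tool_pos: [0.4852, -0.0391, 0.0865]
orientation: [180.0, 8.6, 174.5]
force: [-0.9, -0.5, 5.3]
opening: 0.056
```

```bash
python3 -m inch '[{"ax":0,"ay":0,"az":0,"dx":0,"dy":0,"dz":-8,"fingers":45},{"ax":0,"ay":0,"az":0,"dx":0,"dy":0,"dz":-20,"fingers":45},{"ax":0,"ay":0,"az":0,"dx":0,"dy":0,"dz":-35,"fingers":45},{"ax":0,"ay":0,"az":0,"dx":0,"dy":0,"dz":-55,"fingers":45},{"ax":0,"ay":0,"az":0,"dx":0,"dy":0,"dz":-80,"fingers":45},{"ax":0,"ay":0,"az":0,"dx":0,"dy":0,"dz":-105,"fingers":45},{"ax":0,"ay":0,"az":0,"dx":0,"dy":0,"dz":-105,"fingers":45}]'; python3 - <<'E'
from h import *
from plant import *
s=snapshot("scene"); cv2.imwrite("pics/s3.png",cv2.resize(s["image"][100:270,180:380,::-1],None,fx=4,fy=4)[:600])
E
```

```text
clock: 4.85
tool_pos: [0.4698, -0.0374, 0.1921]
orientation: [179.9, 8.7, 174.5]
force: [0.7, -0.7, -3.9]
opening: 0.0562
```

View pics/s3.png

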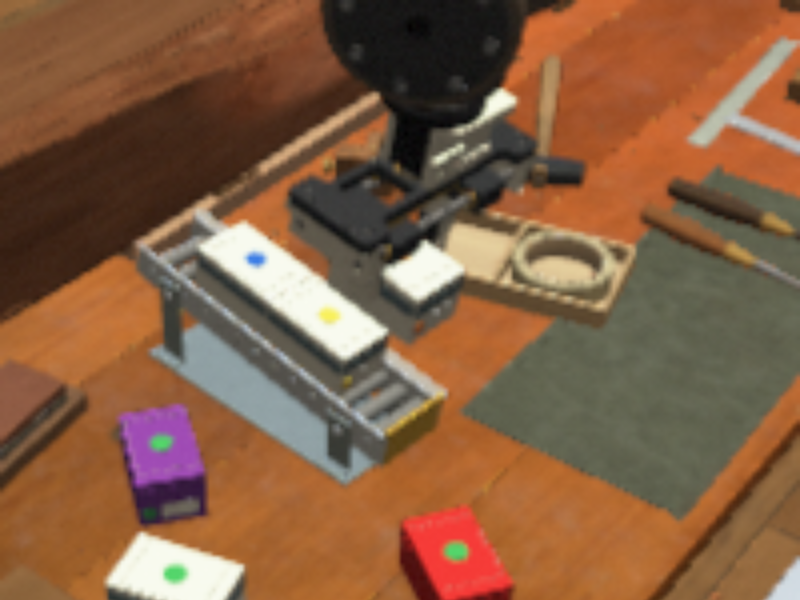

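```bash
cat >> h.py <<'E'
BAY=np.array([.5785,-.3295,.006]); BR=flatR(14.); BX=BR[:,0]
TT=tool_from(flatR(104.),False)
PB=BAY+.0035*BX+[0,0,.024]
E
python3 - <<'E'
from h import *
step(PB+[0,0,.08],TT)
E
```

```text
t 4.9 pos [ 0.4691 -0.0376  0.1907] op 55.7 F [-0.8  0.3 -3.9]
   d [-126.5 -279.1  100.4] a [ 5.4  7.5 70.4] |d| 322.0
```

```bash
python3 -m inch '[{"ax":5.4,"ay":7.5,"az":70.4,"dx":-126,"dy":-279,"dz":60,"fingers":45},{"ax":5.4,"ay":7.5,"az":70.4,"dx":-126,"dy":-279,"dz":60,"fingers":45},{"ax":5.4,"ay":7.5,"az":70.4,"dx":-126,"dy":-279,"dz":60,"fingers":45},{"ax":5.4,"ay":7.5,"az":70.4,"dx":-126,"dy":-279,"dz":80,"fingers":45},{"ax":5.4,"ay":7.5,"az":70.4,"dx":-126,"dy":-279,"dz":100,"fingers":45},{"ax":5.4,"ay":7.5,"az":70.4,"dx":-126,"dy":-279,"dz":100,"fingers":45},{"ax":5.4,"ay":7.5,"az":70.4,"dx":-126,"dy":-279,"dz":100,"fingers":45},{"ax":5.4,"ay":7.5,"az":70.4,"dx":-126,"dy":-279,"dz":100,"fingers":45}]';python3 -m inch '[{"ax":0,"ay":0,"az":0,"dx":0,"dy":0,"dz":0,"fingers":45},{"ax":0,"ay":0,"az":0,"dx":0,"dy":0,"dz":0,"fingers":45}]'; python3 - <<'E'
from h import *
from plant import *
step(PB+[0,0,.08],TT)
for n in("scene","top"):
    s=snapshot(n); pickle.dump(s,open(f"{n}4.pkl","wb")); cv2.imwrite(f"pics/{n}4.png",cv2.resize(s["image"][100:290,180:400,::-1],None,fx=3,fy=3))
E
```

```text
clock: 5.9
tool_pos: [0.5808, -0.3289, 0.1076]
orientation: [-179.7, -0.1, 104.0]
force: [-0.2, -0.3, -3.9]
opening: 0.0555
clock: 6.15
tool_pos: [0.5816, -0.3283, 0.1101]
orientation: [-179.9, 0.0, 104.1]
force: [-0.2, -1.1, -2.0]
opening: 0.0555
t 6.15 pos [ 0.5816 -0.3283  0.1101] op 55.5 F [-0.2 -1.1 -2. ]
   d [-0.4  0.2  0.1] a [-0.1  0.   0.1] |d| 0.0
```

View pics/scene4.png

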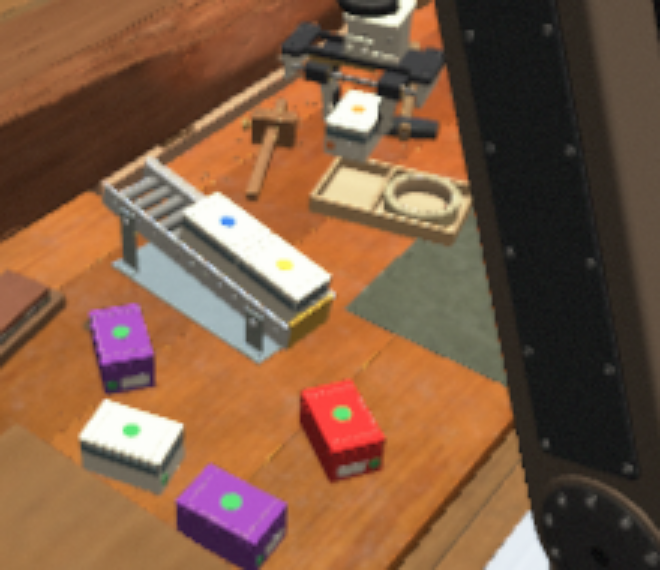

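View pics/top4.png

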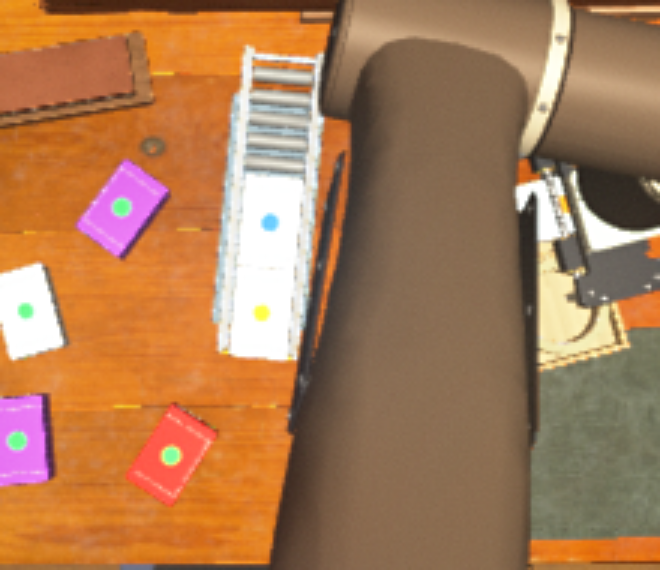

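```bash
python3 - <<'E'
from h import *
S=load("scene4")
uv=np.array([180+358/3,100+109/3]); d,n=dot(S,uv,15,5); print(d,n,proj(S,[[.5816,-.3283,.1341]]))
print("back",bp(S,d,.1341))
# and T
T=load("top4")
for s,uv,h,nm in [(S,(180+285/3,100+265/3),27,"y"),(S,(180+228/3,100+222/3),108,"b")]: print(nm,dot(s,np.array(uv),h))
a,_=dot(S,np.array((180+285/3,100+265/3)),27);b,_=dot(T,np.array((180+262/3,100+313/3)),27);print(tri([(S,a),(T,b)]))
a,_=dot(S,np.array((180+228/3,100+222/3)),108);b,_=dot(T,np.array((180+270/3,100+222/3)),108);print(tri([(S,a),(T,b)]))
step(PB,TT)
E
```

```text
[298.86990077 135.77949283] 7 [[298.6392923  136.35812471]]
back [ 0.58331699 -0.33244035]
y (array([274.22923239, 187.94374343]), np.int64(14))
b (array([255.34747847, 173.32226322]), np.int64(10))
(array([ 0.48143288, -0.03894795,  0.11194181]), array([-0.19788258, -0.01190296,  0.10196659,  0.14556237]))
(array([ 0.56709575, -0.04735726,  0.12618847]), array([-0.25839099, -0.02549718,  0.13153555,  0.18125067]))
t 6.25 pos [ 0.5818 -0.3284  0.1103] op 55.5 F [-0.1 -0.6 -2.3]
   d [-0.2  0.2 80.3] a [-0.1  0.   0. ] |d| 80.0
```

```bash
python3 -m inch '[{"ax":0,"ay":0,"az":0,"dx":0,"dy":0,"dz":20,"fingers":45},{"ax":0,"ay":0,"az":0,"dx":0,"dy":0,"dz":40,"fingers":45},{"ax":0,"ay":0,"az":0,"dx":0,"dy":0,"dz":55,"fingers":45},{"ax":0,"ay":0,"az":0,"dx":0,"dy":0,"dz":66,"fingers":45},{"ax":0,"ay":0,"az":0,"dx":0,"dy":0,"dz":74,"fingers":45},{"ax":0,"ay":0,"az":0,"dx":0,"dy":0,"dz":77,"fingers":45},{"ax":0,"ay":0,"az":0,"dx":0,"dy":0,"dz":77,"fingers":45}]'; python3 - <<'E'
from h import *
from plant import *
step(PB,TT)
for n in("scene",):
    s=snapshot(n); pickle.dump(s,open(f"{n}5.pkl","wb")); cv2.imwrite(f"pics/{n}5.png",cv2.resize(s["image"][100:200,250:360,::-1],None,fx=6,fy=6))
E
```

```text
clock: 7.12
tool_pos: [0.5817, -0.3289, 0.033]
orientation: [-179.9, 0.0, 104.0]
force: [-0.6, 0.4, -1.5]
opening: 0.0558
t 7.125 pos [ 0.5817 -0.3289  0.033 ] op 55.8 F [-0.6  0.4 -1.5]
   d [0.2 0.2 3. ] a [-0.1  0.  -0. ] |d| 3.0
```

View pics/scene5.png

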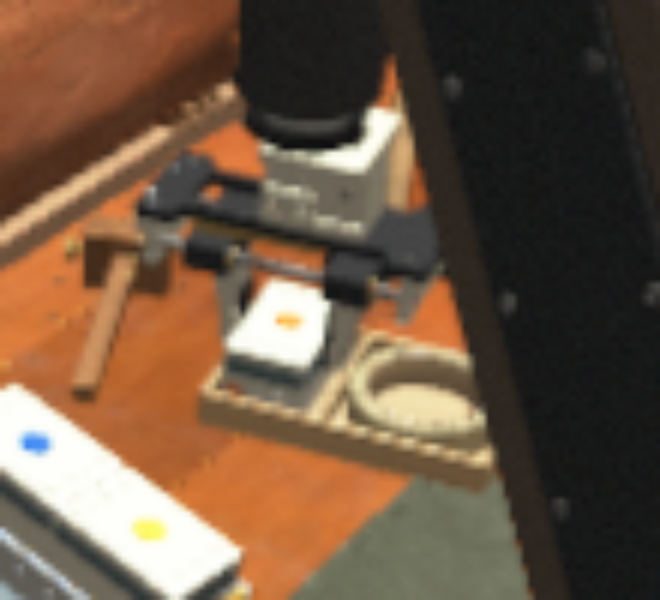

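The orange carton is centred in the bay with its dot at about (288,320). I'll lower the last few millimetres while watching the force.

```bash
python3 -m inch '[{"ax":0,"ay":0,"az":0,"dx":0,"dy":0,"dz":1,"fingers":45},{"ax":0,"ay":0,"az":0,"dx":0,"dy":0,"dz":2,"fingers":45},{"ax":0,"ay":0,"az":0,"dx":0,"dy":0,"dz":2,"fingers":45}]';python3 -m inch '[{"ax":0,"ay":0,"az":0,"dx":0,"dy":0,"dz":1,"fingers":45},{"ax":0,"ay":0,"az":0,"dx":0,"dy":0,"dz":1,"fingers":45}]'
```

```text
clock: 7.55
tool_pos: [0.5816, -0.3288, 0.031]
orientation: [-179.9, 0.0, 104.0]
force: [0.1, 0.8, -2.7]
opening: 0.0562
clock: 7.8
tool_pos: [0.5817, -0.3289, 0.0304]
orientation: [-179.9, 0.0, 104.0]
force: [-1.5, 1.0, 1.7]
opening: 0.0558
```

```bash
python3 -m inch '[{"ax":0,"ay":0,"az":0,"dx":0,"dy":0,"dz":0.4,"fingers":45},{"ax":0,"ay":0,"az":0,"dx":0,"dy":0,"dz":0.4,"fingers":60},{"ax":0,"ay":0,"az":0,"dx":0,"dy":0,"dz":0.4,"fingers":61},{"ax":0,"ay":0,"az":0,"dx":0,"dy":0,"dz":0.4,"fingers":61},{"ax":0,"ay":0,"az":0,"dx":0,"dy":0,"dz":-4,"fingers":61},{"ax":0,"ay":0,"az":0,"dx":0,"dy":0,"dz":-15,"fingers":64},{"ax":0,"ay":0,"az":0,"dx":0,"dy":0,"dz":-35,"fingers":70},{"ax":0,"ay":0,"az":0,"dx":0,"dy":0,"dz":-70,"fingers":80}]'; python3 - <<'E'
from h import *
from plant import *
for n in("scene",):
    s=snapshot(n); pickle.dump(s,open(f"{n}6.pkl","wb")); cv2.imwrite(f"pics/{n}6.png",cv2.resize(s["image"][100:200,250:360,::-1],None,fx=6,fy=6))
E
```

```text
clock: 8.8
tool_pos: [0.581, -0.3285, 0.1002]
orientation: [-179.8, -0.0, 104.0]
force: [0.3, -0.4, 0.5]
opening: 0.075
```

View pics/scene6.png

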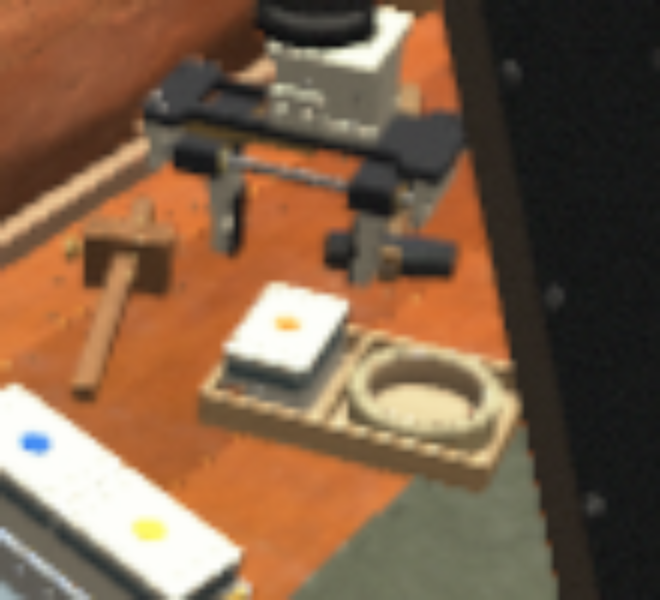

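```bash
cat >> h.py <<'E'
GR=flatR(16.); GT=tool_from(GR,True); G=np.array([.4873,.2023,.0225])
E
python3 - <<'E'
from h import *
from plant import get_obs
print(get_obs()["joint_pos"].round(0))
step(G+[0,0,.1775],GT)
E
```

```text
[ -13.   25.   -9.    0.  -56. -153.]
t 8.85 pos [ 0.5839 -0.3299  0.1066] op 77.5 F [ 2.  -1.3  5.5]
   d [539.3  35.5 -95.8] a [ -0.1   0.3 -92. ] |d| 549.0
```

```bash
python3 -m inch '[{"ax":0,"ay":0,"az":-10,"dx":0,"dy":0,"dz":-60,"fingers":76},{"ax":0,"ay":0,"az":-20,"dx":30,"dy":2,"dz":-100,"fingers":76},{"ax":0,"ay":0,"az":-92,"dx":539,"dy":35,"dz":-100,"fingers":76},{"ax":0,"ay":0,"az":-92,"dx":539,"dy":35,"dz":-100,"fingers":76},{"ax":0,"ay":0,"az":-92,"dx":539,"dy":35,"dz":-100,"fingers":76},{"ax":0,"ay":0,"az":-92,"dx":539,"dy":35,"dz":-100,"fingers":76},{"ax":0,"ay":0,"az":-92,"dx":539,"dy":35,"dz":-100,"fingers":76},{"ax":0,"ay":0,"az":-92,"dx":539,"dy":35,"dz":-100,"fingers":76}]';python3 - <<'E'
from h import *
step(G+[0,0,.07],GT)
E
```

```text
clock: 9.85
tool_pos: [0.5094, 0.0719, 0.2009]
orientation: [180.0, 0.0, -171.2]
force: [1.4, 0.9, 0.4]
opening: 0.0764
t 9.85 pos [0.5094 0.0719 0.2009] op 76.4 F [1.4 0.9 0.4]
   d [  1.9 132.2 108.4] a [ 0.   0.  -7.2] |d| 171.0
```

```bash
python3 -m inch '[{"ax":0,"ay":0,"az":-4,"dx":2,"dy":112,"dz":40,"fingers":76},{"ax":0,"ay":0,"az":-4,"dx":2,"dy":112,"dz":80,"fingers":76},{"ax":0,"ay":0,"az":-4,"dx":2,"dy":112,"dz":100,"fingers":76},{"ax":0,"ay":0,"az":-4,"dx":2,"dy":112,"dz":100,"fingers":76},{"ax":0,"ay":0,"az":-4,"dx":2,"dy":112,"dz":100,"fingers":76}]';python3 - <<'E'
from h import *
from plant import *
step(G,GT)
s=snapshot("scene"); pickle.dump(s,open(f"scene7.pkl","wb")); cv2.imwrite(f"pics/scene7.png",cv2.resize(s["image"][170:300,170:310,::-1],None,fx=5,fy=5)[:600])
E
```

```text
clock: 10.48
tool_pos: [0.4921, 0.1805, 0.1012]
orientation: [-180.0, -0.0, -167.6]
force: [-0.7, -0.3, 0.1]
opening: 0.0763
t 10.475 pos [0.4921 0.1805 0.1012] op 76.3 F [-0.7 -0.3  0.1]
   d [-0.  22.4 78.7] a [-0.  -0.  -3.6] |d| 82.0
```

View pics/scene7.png

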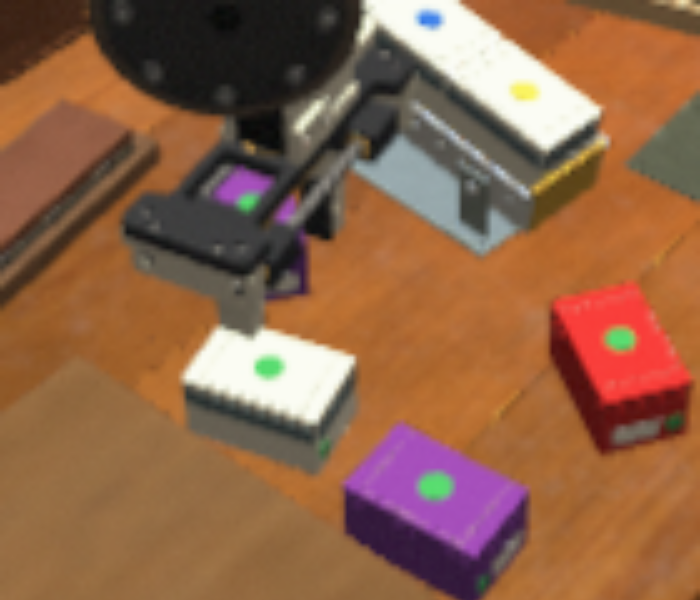

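```bash
python3 -m inch '[{"ax":0,"ay":0,"az":-3.6,"dx":0,"dy":22.4,"dz":0,"fingers":80},{"ax":0,"ay":0,"az":-3.6,"dx":0,"dy":22.4,"dz":10,"fingers":80},{"ax":0,"ay":0,"az":-3.6,"dx":0,"dy":22.4,"dz":30,"fingers":80},{"ax":0,"ay":0,"az":-3.6,"dx":0,"dy":22.4,"dz":50,"fingers":80},{"ax":0,"ay":0,"az":-3.6,"dx":0,"dy":22.4,"dz":70,"fingers":80},{"ax":0,"ay":0,"az":-3.6,"dx":0,"dy":22.4,"dz":78.5,"fingers":80},{"ax":0,"ay":0,"az":-3.6,"dx":0,"dy":22.4,"dz":78.5,"fingers":80}]';python3 - <<'E'
from h import *
from plant import *
step(G,GT)
s=snapshot("scene"); pickle.dump(s,open(f"scene8.pkl","wb")); cv2.imwrite(f"pics/scene8.png",cv2.resize(s["image"][170:300,170:310,::-1],None,fx=5,fy=5)[:600])
E
```

```text
clock: 11.4
tool_pos: [0.4864, 0.2016, 0.0212]
orientation: [-180.0, -0.1, -164.0]
force: [0.7, -0.1, -1.6]
opening: 0.08
t 11.4 pos [0.4864 0.2016 0.0212] op 80.0 F [ 0.7 -0.1 -1.6]
   d [-1.   0.4 -1.3] a [-0.  -0.1 -0. ] |d| 2.0
```

View pics/scene8.png

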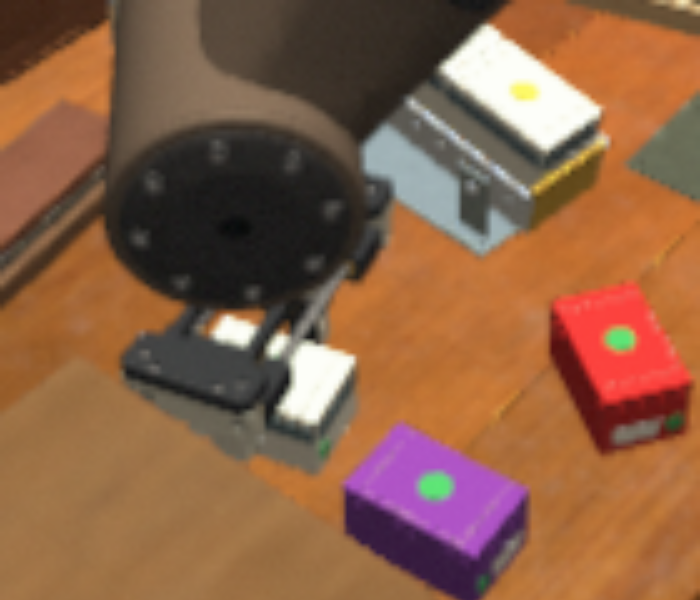

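```bash
python3 -m inch '[{"ax":0,"ay":0,"az":0,"dx":-1,"dy":0,"dz":-1.3,"fingers":80},{"ax":0,"ay":0,"az":0,"dx":-1,"dy":0,"dz":-1.3,"fingers":45},{"ax":0,"ay":0,"az":0,"dx":-1,"dy":0,"dz":-1.3,"fingers":45},{"ax":0,"ay":0,"az":0,"dx":-1,"dy":0,"dz":-1.3,"fingers":45},{"ax":0,"ay":0,"az":0,"dx":-1,"dy":0,"dz":-1.3,"fingers":45},{"ax":0,"ay":0,"az":0,"dx":-1,"dy":0,"dz":-1.3,"fingers":45}]';python3 - <<'E'
from h import *
# lane rear estimate from the current dots + rail ortho check
T=load("top4"); O=np.array([.4813,-.0391,.110])  # dot 44 from stop
front=O-.048*L[:,2]-.044*L[:,0]; print("front",front,"rear",front+.286*L[:,0])
# ortho along roller-plane height+.008 : draw projected rails on top image
im=cv2.cvtColor(T["image"],cv2.COLOR_RGB2BGR); k=5; x0,y0=245,105
crop=cv2.resize(im[y0:y0+120,x0:x0+60],None,fx=k,fy=k,interpolation=cv2.INTER_CUBIC)
for y,z,c in [(.031,.008,(0,0,255)),(-.031,.008,(0,0,255)),(.043,.014,(255,0,0)),(-.043,.014,(255,0,0))]:
    q=[front+L@np.array([x,y,z]) for x in (0,.286)]
    u=((proj(T,q)-[x0,y0]+.5)*k).astype(int); cv2.line(crop,tuple(u[0]),tuple(u[1]),c,1)
q=[front+L@np.array([.286,y,0]) for y in(-.031,.031)]; u=((proj(T,q)-[x0,y0]+.5)*k).astype(int); cv2.line(crop,tuple(u[0]),tuple(u[1]),(0,200,0),1)
im=cv2.cvtColor(load("scene4")["image"],cv2.COLOR_RGB2BGR);S=load("scene4");x0,y0=205,145
c2=cv2.resize(im[y0:y0+75,x0:x0+90],None,fx=k,fy=k,interpolation=cv2.INTER_CUBIC)
for y,z,c in [(.031,.008,(0,0,255)),(-.031,.008,(0,0,255)),(.043,.014,(255,0,0)),(-.043,.014,(255,0,0))]:
    q=[front+L@np.array([x,y,z]) for x in (0,.286)]
    u=((proj(S,q)-[x0,y0]+.5)*k).astype(int); cv2.line(c2,tuple(u[0]),tuple(u[1]),c,1)
W=np.zeros((600,750,3),np.uint8);W[:600,:300]=crop;W[:375,300:750]=c2
cv2.imwrite("pics/rails.png",W)
E
```

```text
clock: 12.2
tool_pos: [0.4873, 0.2025, 0.0226]
orientation: [-180.0, -0.1, -164.0]
force: [-1.0, 0.2, 3.4]
opening: 0.0561
front [ 0.44513195 -0.0356429   0.05596371] rear [ 0.72663743 -0.06255045  0.09870302]
```

View pics/rails.png

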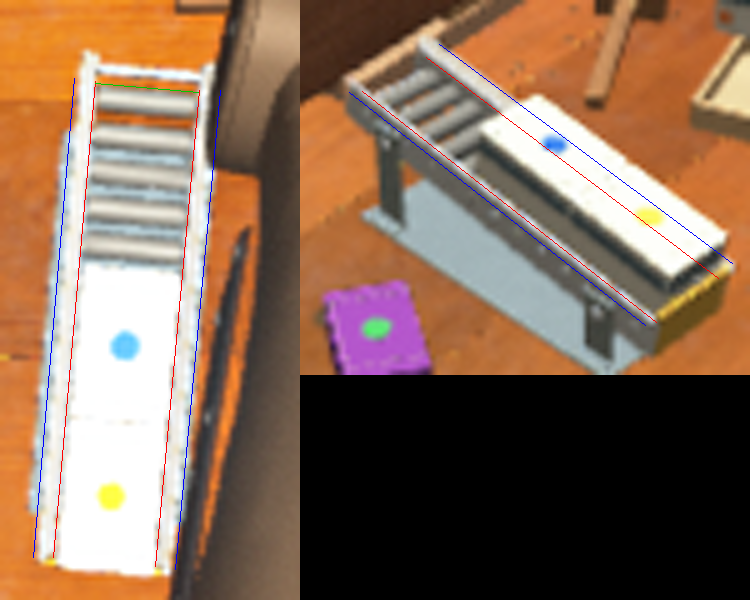

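```bash
python3 - <<'E'
from h import *
front=np.array([.4451,-.0356,.056]); out=[]
for n,z in (("top4",.011),("scene4",.011)):
    s=load(n); im=cv2.cvtColor(s["image"],cv2.COLOR_RGB2BGR); ppm=2600
    H,W=int(.22*ppm),int(.13*ppm); r,c=np.mgrid[:H,:W]
    P=np.stack([.32-r/ppm*1.5,.065-c/ppm,np.full(r.shape,z)],-1).reshape(-1,3)@L.T+front
    uv=proj(s,P).reshape(H,W,2).astype(np.float32)
    o=cv2.remap(im,uv[...,0].copy(),uv[...,1].copy(),cv2.INTER_CUBIC)
    for y,col in((.043,(255,0,0)),(-.043,(255,0,0)),(.031,(0,0,255)),(-.031,(0,0,255))):
        x=int((.065-y)*ppm); o[::6,x]=col
    for x in (.286,.0): o[int((.32-x)*ppm/1.5),::6]=(0,200,0)
    out.append(o)
cv2.imwrite("pics/lane_o.png",np.hstack(out))
E
```

```text
(no output)
```

View pics/lane_o.png

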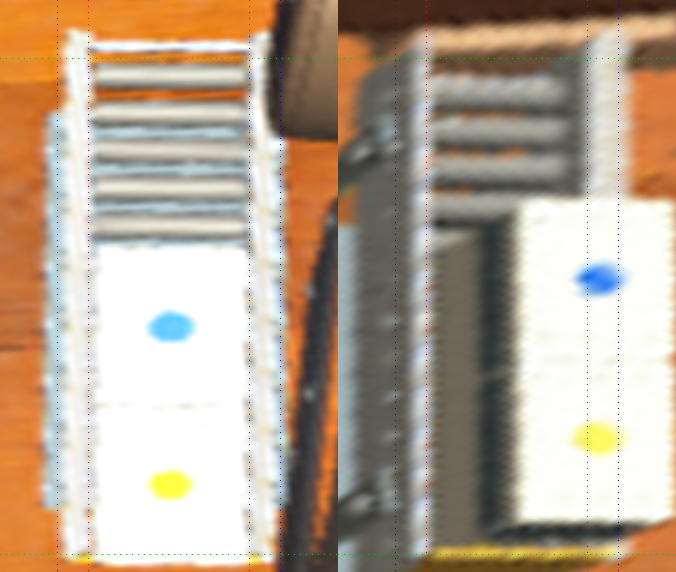

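```bash
cat >> h.py <<'E'
FR=np.array([.4451,-.0356,.056])
def LP(x,y,z): return FR+L@np.array([x,y,z])
E
python3 - <<'E'
from h import *
step(LP(.230,0,.0226+.07),LT); print(LP(.23,0,.0926))
E
python3 -m inch '[{"ax":0,"ay":0,"az":0,"dx":0,"dy":0,"dz":-5,"fingers":45},{"ax":0,"ay":0,"az":0,"dx":0,"dy":0,"dz":-20,"fingers":45},{"ax":0,"ay":0,"az":0,"dx":0,"dy":0,"dz":-60,"fingers":45},{"ax":0,"ay":0,"az":0,"dx":0,"dy":0,"dz":-110,"fingers":45},{"ax":0,"ay":0,"az":0,"dx":0,"dy":0,"dz":-165,"fingers":45},{"ax":0,"ay":0,"az":0,"dx":0,"dy":0,"dz":-180,"fingers":45},{"ax":0,"ay":0,"az":0,"dx":0,"dy":0,"dz":-180,"fingers":45}]'
python3 - <<'E'
from h import *
step(LP(.230,0,.0226+.07),LT)
E
```

```text
t 12.2 pos [0.4873 0.2025 0.0226] op 56.1 F [-1.   0.2  3.4]
   d [ -92.2 -295.5 -159.4] a [ 1.6 -8.6 21.5] |d| 348.0
[ 0.65771034 -0.05592225  0.18193097]
clock: 13.08
tool_pos: [0.4877, 0.2028, 0.2037]
orientation: [179.9, 0.0, -164.0]
force: [-0.7, 0.6, -2.2]
opening: 0.0563
t 13.075 pos [0.4877 0.2028 0.2037] op 56.3 F [-0.7  0.6 -2.2]
   d [ -92.1 -295.6   21.5] a [ 1.7 -8.5 21.4] |d| 310.0
```

```bash
python3 -m inch '[{"ax":1.7,"ay":-8.5,"az":21.4,"dx":-92,"dy":-295,"dz":0,"fingers":45},{"ax":1.7,"ay":-8.5,"az":21.4,"dx":-92,"dy":-295,"dz":0,"fingers":45},{"ax":1.7,"ay":-8.5,"az":21.4,"dx":-92,"dy":-295,"dz":0,"fingers":45},{"ax":1.7,"ay":-8.5,"az":21.4,"dx":-92,"dy":-295,"dz":0,"fingers":45},{"ax":1.7,"ay":-8.5,"az":21.4,"dx":-92,"dy":-295,"dz":0,"fingers":45},{"ax":1.7,"ay":-8.5,"az":21.4,"dx":-92,"dy":-295,"dz":10,"fingers":45},{"ax":1.7,"ay":-8.5,"az":21.4,"dx":-92,"dy":-295,"dz":15,"fingers":45},{"ax":1.7,"ay":-8.5,"az":21.4,"dx":-92,"dy":-295,"dz":15,"fingers":45}]'
python3 - <<'E'
from h import *
from plant import *
step(LP(.230,0,.0226),LT)
for n in("scene","top"):
    s=snapshot(n); pickle.dump(s,open(f"{n}9.pkl","wb")); cv2.imwrite(f"pics/{n}9.png",cv2.resize(s["image"][80:230,180:340,::-1],None,fx=4,fy=4))
step(LP(.230,0,.0226),LT)
E
```

```text
clock: 14.08
tool_pos: [0.6562, -0.0548, 0.1859]
orientation: [-179.8, 8.4, 174.7]
force: [-0.4, 0.9, -1.6]
opening: 0.0555
t 14.075 pos [ 0.6562 -0.0548  0.1859] op 55.5 F [-0.4  0.9 -1.6]
   d [-1.3 -0.8 74.1] a [-0.2 -0.2  0.1] |d| 74.0
t 14.175 pos [ 0.657  -0.0545  0.1874] op 56.2 F [-0.   0.4 -1.4]
   d [-0.1 -1.2 75.6] a [-0.1 -0.1  0.2] |d| 76.0
```

View pics/scene9.png

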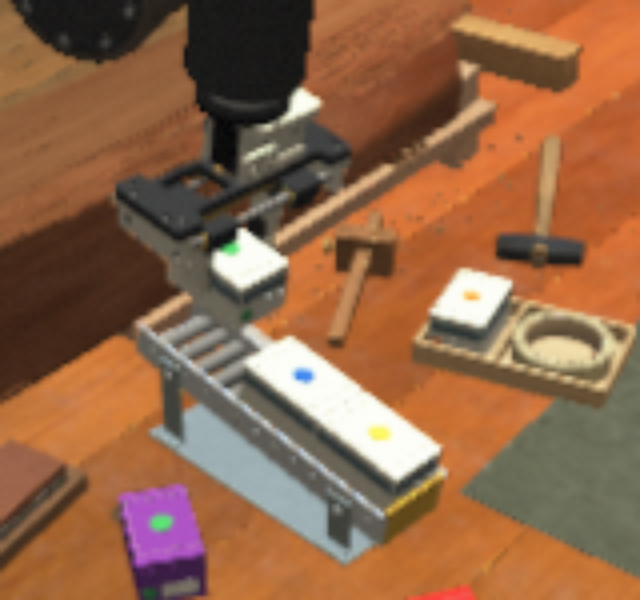

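View pics/top9.png

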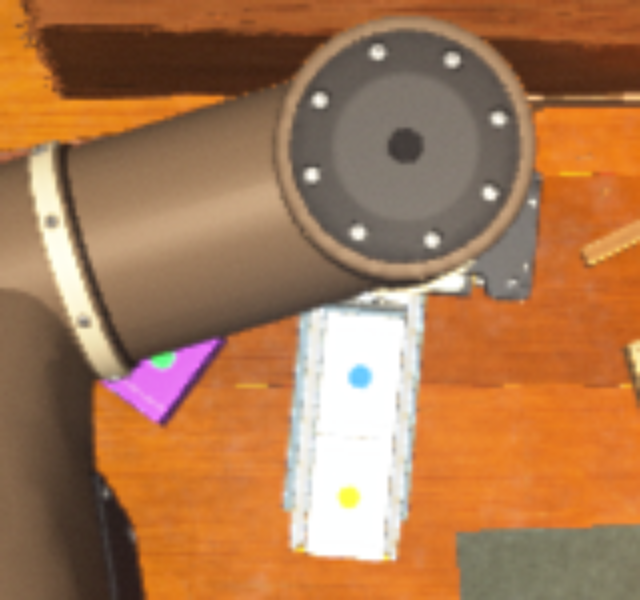

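```bash
python3 - <<'E'
from h import *
from plant import get_obs
o=get_obs(); R0=Ro.from_euler('xyz',o["orientation"],degrees=True).as_matrix(); p=o["tool_pos"]
S=load("scene9"); k=8;x0,y0=215,130
im=cv2.cvtColor(S["image"],cv2.COLOR_RGB2BGR)
c=cv2.resize(im[y0:y0+70,x0:x0+80],None,fx=k,fy=k,interpolation=cv2.INTER_CUBIC)
def line(P,col):
    u=((proj(S,P)-[x0,y0]+.5)*k).astype(int); cv2.polylines(c,[u],True,col,1)
# tool coordinates: underside at z=+.0226, top at .0226-.048
for z in(.0226,.0226-.048):
    line([p+R0@np.array([a*.044,b*.028,z]) for a,b in((1,1),(1,-1),(-1,-1),(-1,1))],(0,0,255))
# blue carton model
B=lambda x,y,z:LP(.132+x,y,z)
line([B(a*.044,b*.028,.048) for a,b in((1,1),(1,-1),(-1,-1),(-1,1))],(255,0,0))
cv2.imwrite("pics/hand.png",c)
E
```

```text
(no output)
```

View pics/hand.png

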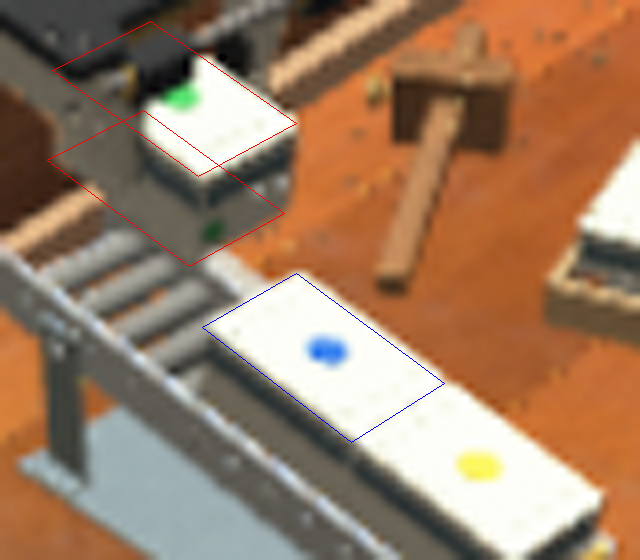

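```bash
python3 -m inch '[{"ax":0,"ay":0,"az":0.1,"dx":0,"dy":-1.2,"dz":15,"fingers":45},{"ax":0,"ay":0,"az":0.1,"dx":0,"dy":-1.2,"dz":32,"fingers":45},{"ax":0,"ay":0,"az":0.1,"dx":0,"dy":-1.2,"dz":46,"fingers":45},{"ax":0,"ay":0,"az":0.1,"dx":0,"dy":-1.2,"dz":55,"fingers":45},{"ax":0,"ay":0,"az":0.1,"dx":0,"dy":-1.2,"dz":58,"fingers":45},{"ax":0,"ay":0,"az":0.1,"dx":0,"dy":-1.2,"dz":58,"fingers":45}]'
python3 - <<'E'
from h import *
from plant import *
for n in("scene",):
    s=snapshot(n); pickle.dump(s,open(f"{n}10.pkl","wb")); cv2.imwrite(f"pics/{n}10.png",cv2.resize(s["image"][120:210,200:300,::-1],None,fx=6,fy=6))
step(LP(.230,0,.0226),LT)
E
```

```text
clock: 14.92
tool_pos: [0.666, -0.0578, 0.13]
orientation: [-179.9, 8.5, 174.5]
force: [-0.7, 0.7, -1.7]
opening: 0.0557
t 14.975 pos [ 0.6661 -0.0578  0.1304] op 55.6 F [-0.6 -0.5 -1.4]
   d [ 0.7  1.1 17.8] a [-0.1 -0.  -0. ] |d| 18.0
```

View pics/scene10.png

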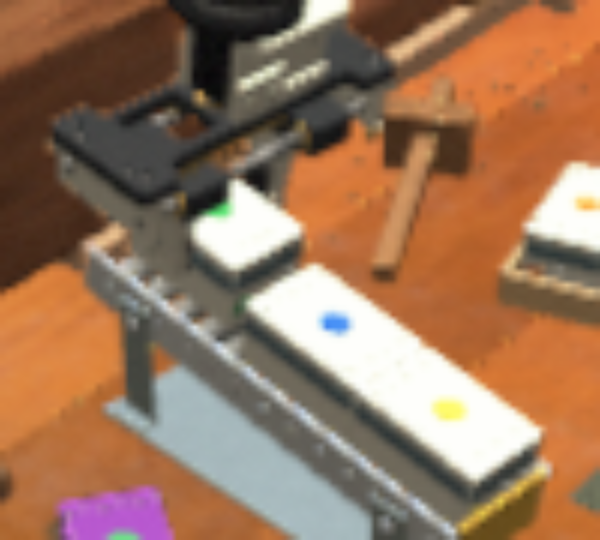

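```bash
python3 -m inch '[{"ax":0,"ay":0,"az":0,"dx":0,"dy":1.1,"dz":2,"fingers":45},{"ax":0,"ay":0,"az":0,"dx":0,"dy":1.1,"dz":6,"fingers":45},{"ax":0,"ay":0,"az":0,"dx":0,"dy":1.1,"dz":11,"fingers":45},{"ax":0,"ay":0,"az":0,"dx":0,"dy":1.1,"dz":15,"fingers":45},{"ax":0,"ay":0,"az":0,"dx":0,"dy":1.1,"dz":15,"fingers":45}]'
python3 - <<'E'
from h import *
from plant import *
for n in("scene",):
    s=snapshot(n); pickle.dump(s,open(f"{n}11.pkl","wb")); cv2.imwrite(f"pics/{n}11.png",cv2.resize(s["image"][120:210,200:300,::-1],None,fx=6,fy=6))
step(LP(.230,0,.0226),LT)
E
```

```text
clock: 15.6
tool_pos: [0.6679, -0.0569, 0.1146]
orientation: [-179.9, 8.5, 174.5]
force: [-0.1, -0.0, -1.6]
opening: 0.0559
t 15.65 pos [ 0.668  -0.0569  0.1149] op 55.8 F [ 0.6  0.2 -1.7]
   d [0.2 0.  2.2] a [-0.1 -0.1 -0. ] |d| 2.0
```

View pics/scene11.png

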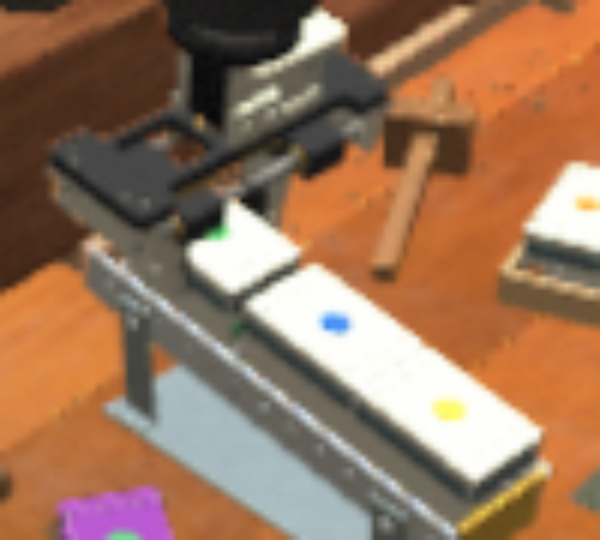

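```bash
python3 -m inch '[{"ax":0,"ay":0,"az":0,"dx":0,"dy":0,"dz":1,"fingers":45},{"ax":0,"ay":0,"az":0,"dx":0,"dy":0,"dz":1.5,"fingers":45},{"ax":0,"ay":0,"az":0,"dx":0,"dy":0,"dz":1.5,"fingers":45}]'
python3 -m inch '[{"ax":0,"ay":0,"az":0,"dx":0,"dy":0,"dz":0.5,"fingers":45},{"ax":0,"ay":0,"az":0,"dx":0,"dy":0,"dz":0.8,"fingers":45}]'
```

```text
clock: 16.02
tool_pos: [0.6684, -0.0569, 0.1138]
orientation: [-179.9, 8.5, 174.5]
force: [-0.9, 0.4, -2.3]
opening: 0.0557
clock: 16.27
tool_pos: [0.6685, -0.0569, 0.1129]
orientation: [-179.9, 8.5, 174.5]
force: [-0.4, -0.3, -1.5]
opening: 0.0561
```

```bash
python3 -m inch '[{"ax":0,"ay":0,"az":0,"dx":0,"dy":0,"dz":0.5,"fingers":45},{"ax":0,"ay":0,"az":0,"dx":0,"dy":0,"dz":0.5,"fingers":45}]'
python3 -m inch '[{"ax":0,"ay":0,"az":0,"dx":0,"dy":0,"dz":0.5,"fingers":45},{"ax":0,"ay":0,"az":0,"dx":0,"dy":0,"dz":0.5,"fingers":45}]'
```

```text
clock: 16.52
tool_pos: [0.6689, -0.0569, 0.1128]
orientation: [-179.9, 8.6, 174.5]
force: [0.3, -0.7, 0.9]
opening: 0.0558
clock: 16.77
tool_pos: [0.6693, -0.057, 0.1129]
orientation: [-179.9, 8.6, 174.5]
force: [-0.5, -0.6, 5.9]
opening: 0.056
```

```bash
python3 -m inch '[{"ax":0,"ay":0,"az":0,"dx":0,"dy":0,"dz":-0.4,"fingers":45},{"ax":0,"ay":0,"az":0,"dx":0,"dy":0,"dz":-0.4,"fingers":60},{"ax":0,"ay":0,"az":0,"dx":0,"dy":0,"dz":-0.4,"fingers":70},{"ax":0,"ay":0,"az":0,"dx":0,"dy":0,"dz":-0.4,"fingers":76},{"ax":0,"ay":0,"az":0,"dx":0,"dy":0,"dz":-0.4,"fingers":76},{"ax":0,"ay":0,"az":0,"dx":0,"dy":0,"dz":-0.4,"fingers":76}]'
python3 - <<'E'
from h import *
from plant import *
for n in("scene",):
    s=snapshot(n); pickle.dump(s,open(f"{n}12.pkl","wb")); cv2.imwrite(f"pics/{n}12.png",cv2.resize(s["image"][120:210,200:300,::-1],None,fx=6,fy=6))
E
```

```text
clock: 17.52
tool_pos: [0.6686, -0.0569, 0.1123]
orientation: [-179.9, 8.5, 174.5]
force: [0.1, -0.5, -0.1]
opening: 0.0756
```

View pics/scene12.png

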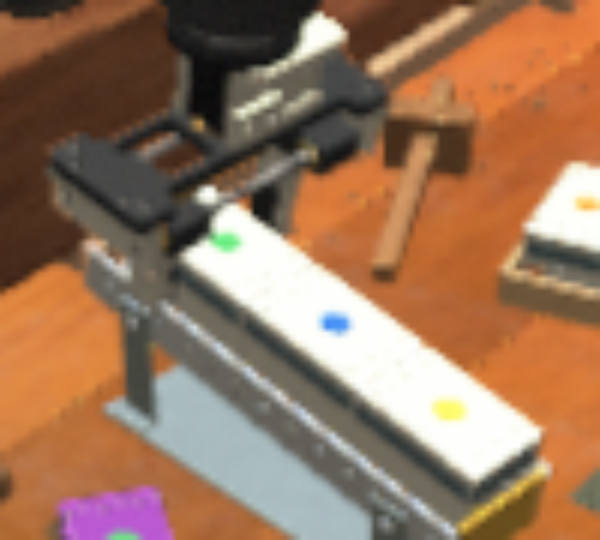

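The green carton has rolled down and closed up behind the blue one, with its dot at about (225,242). Retracting.

```bash
python3 -m inch '[{"ax":0,"ay":0,"az":0,"dx":0,"dy":0,"dz":-10,"fingers":78},{"ax":0,"ay":0,"az":0,"dx":0,"dy":0,"dz":-40,"fingers":78},{"ax":0,"ay":0,"az":0,"dx":0,"dy":0,"dz":-80,"fingers":78},{"ax":0,"ay":0,"az":0,"dx":0,"dy":0,"dz":-120,"fingers":78},{"ax":0,"ay":0,"az":0,"dx":20,"dy":60,"dz":-130,"fingers":78},{"ax":0,"ay":0,"az":0,"dx":30,"dy":120,"dz":-130,"fingers":78},{"ax":0,"ay":0,"az":0,"dx":40,"dy":180,"dz":-130,"fingers":78},{"ax":0,"ay":0,"az":0,"dx":40,"dy":180,"dz":-130,"fingers":78}]'
python3 - <<'E'
from h import *
from plant import *
for n in("scene","top"):
    s=snapshot(n); pickle.dump(s,open(f"{n}13.pkl","wb")); cv2.imwrite(f"pics/{n}13.png",cv2.resize(s["image"][90:290,170:400,::-1],None,fx=3,fy=3))
print(get_obs()["tool_pos"])
E
```

```text
clock: 18.58
tool_pos: [0.627, 0.132, 0.2353]
orientation: [-179.9, 8.6, 174.8]
force: [0.0, -0.6, -0.6]
opening: 0.0778
[0.62711683 0.12892286 0.23511919]
```

View pics/scene13.png

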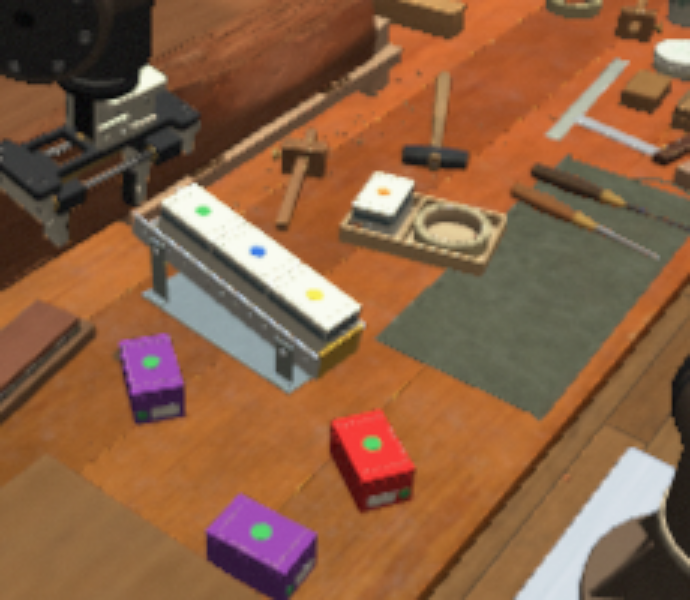

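View pics/top13.png

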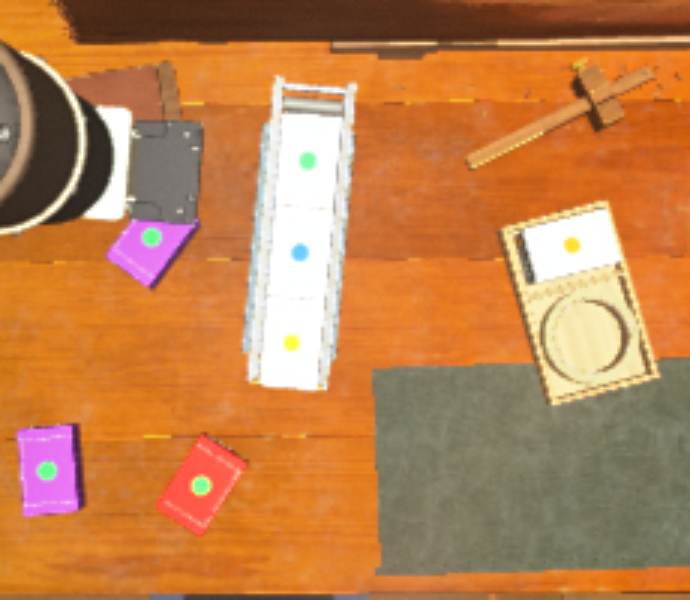

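```bash
python3 -m inch '[{"ax":0,"ay":0,"az":0,"dx":0,"dy":0,"dz":0,"fingers":78},{"ax":0,"ay":0,"az":0,"dx":0,"dy":0,"dz":0,"fingers":78},{"ax":0,"ay":0,"az":0,"dx":0,"dy":0,"dz":0,"fingers":78},{"ax":0,"ay":0,"az":0,"dx":0,"dy":0,"dz":0,"fingers":78}]'; python3 - <<'E'
from h import *
from plant import *
S=snapshot("scene");T=snapshot("top")
for n,a,b,h in [("g",(203,211),(308,160),60),("b",(258,252),(300,252),108),("y",(315,295),(291,343),27),("o",(384,191),(572,245),17)]:
    a=np.array(a)/3+[170,90];b=np.array(b)/3+[170,90]
    p,f=tri([(S,dot(S,a,h)[0]),(T,dot(T,b,h)[0])]); print(n,p.round(4),"lane",(L.T@(p-FR)).round(4),"bay",(BR.T@(p-BAY)).round(4))
E
```

```text
clock: 19.18
tool_pos: [0.6274, 0.1276, 0.2346]
orientation: [-179.9, 8.5, 174.4]
force: [-0.3, -0.0, -0.1]
opening: 0.0782
g [ 0.6541 -0.0551  0.1389] lane [0.22   0.0005 0.0506] bay [0.1398 0.248  0.1329]
b [ 0.5671 -0.0473  0.1262] lane [ 0.1317 -0.      0.0511] bay [0.0572 0.2766 0.1202]
y [ 0.4813 -0.0392  0.1119] lane [ 0.0443 -0.0001  0.0498] bay [-0.0241  0.3052  0.1059]
o [ 0.5813 -0.3275  0.0571] lane [ 0.1616 -0.2776 -0.0233] bay [0.0032 0.0013 0.0511]
```

Everything matches the nominal poses: the lane cartons are at 44, 132 and 220 mm, and orange is flat in the bay. Handing in.

```bash
python3 -c "
from plant import *
print(close_job())"
```

```text
the job is handed in; nothing more can be done
None
```

I handed the job in at about 19 s. The orange carton is in the empty tray bay, and the green-dot carton is loaded into the lane from the rear, closed up behind blue and yellow.

- **Orange:** I set it down under force feedback. Its dot measures 3 mm along and 1 mm across from the bay centre, and it looks flat in the pictures.
- **Lane:** Yellow and blue rolled down to the stop by themselves. The dots of yellow, blue and green measure 44, 132 and 220 mm from the stop, and all are within 0.5 mm of the centre line.
- **Other things:** The look-alike cartons, tape roll, gauge and the rest look unmoved in the last pictures. The arm was about 0.18 m to the side of the lane and clear of everything at hand-in.
- **Disagreements:** Dot heights from the cameras read 2–3 mm high throughout, before and after the moves. I put this down to calibration. Early on, the trained network's bay centre from the scene camera was about 20 mm off, so I used a fit of the tray outline instead. One move call was refused for leaving out the turn values, with no motion.

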